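Close up the dosing pump, zero it and line up the sample bottles

TASK

Get the dosing pump ready for a sampling run: with the long socket wrench tighten the brass nut at the bottom of the bore in the steel pump head, clockwise, until it is fully home against its stop, and only then zero the pump by pressing the red button down in its recess with the tip of the green stylus. Put the wrench and the stylus back upright in their places in the blue stand, and stand all the sample bottles in a neat row on the low white shelf, one centred on each blue circle, filling the circles from the end with the upright plate without leaving a gap. Leave the flask, the brass fitting and the green module where they are.

Things in the scene. Friction and masses are not known exactly. Their poses are not given: they have to be found in the camera images.
- pump: The dosing pump, fixed to the bench, 150 x 215 x 100 mm. Origin: centre of its underside. At its +y end (y = +50 mm) stands a vertical steel cylinder, 92 mm in diameter and 100 mm high, with the bore; at its -y end (y = -52 mm) a white console 140 x 100 x 60 mm high with a dark screen and the recessed button.
- bore_mouth (a point): Centre of the open upper end of the bore in the pump head, 100 mm above the bench. The bore is round, vertical, 44 mm in diameter and 80 mm deep; its flat floor is 20 mm above the bench. The socket binds on the nut while twisted hard against the stop: ease it back a few degrees (within its play) before drawing it off.
- nut_top (a point): Centre of the top of the brass hex nut that stands on the bore's floor, 42 mm above the bench (58 mm below the mouth). The nut is 24 mm across flats, 22 mm high, its top 5 mm chamfered. The frame turns with the nut: its x axis (white mark) points to the middle of a flat, z is up. Its hex repeats every 60 degrees.
- nut (a joint): Turn of the nut in rad: grows clockwise seen from above; 4.6 is fully home against a hard stop (more than 4.4 counts as home); it starts between 0 and 0.8. It takes about 0.12 N m of torque to turn, and stays where it is left; it neither rises nor sinks as it turns.
- wrench: The long socket wrench, 182 mm long, about 0.35 kg, upright, socket down. Origin: centre of the socket's open lower end, z up along the shaft. Hex socket 25.6 mm across flats, 28 mm deep (38 mm across outside corners), round collar to 42 mm, shaft 15 mm thick, orange head 140 to 182 mm up. Fully on the nut, its lower end rests on the bore's floor, 20 mm above the bench; let go, it stands there.
- wrench_head (a point): Middle of the wrench's orange square head, 161 mm above its lower end; the head is 26 x 26 x 42 mm, its sides facing this x and y axis, and is gripped to turn it. The x axis (white mark) points to the middle of a flat of the socket: it fits the nut when the two x axes are parallel or any multiple of 60 degrees apart, with about 7 degrees of play either way.
- stylus: The stylus, 145 mm long, 0.06 kg, upright with the tip down. Origin: the tip, z up. A steel rod 9 mm in diameter and 50 mm long, then a round green grip 22 mm in diameter and 95 mm long (50 to 145 mm above the tip).
- zero_button (a joint): Travel of the red zero button in m: 0 released, 0.005 fully down; it springs back. It counts as pressed when it is more than 0.003 down for 0.2 s with the stylus tip on it. About 2 N starts it moving, about 5 N holds it fully down.
- zero_top (a point): Centre of the top of the red button (15 mm in diameter), which moves down with it. Released it lies 41 mm above the bench, at the bottom of a vertical round recess 18 mm in diameter, too narrow for fingers, whose mouth in the console's top lies 60 mm above the bench.
- stand: The blue tool stand, a fixed block 85 (x) x 190 (y) x 60 mm high, with a wide pocket for the wrench and a small hole for the stylus. Origin: centre of its underside.
- wrench_pocket (a point): Centre of the floor of the wrench's round pocket, 10 mm above the bench; the pocket is 43 mm in diameter and 50 mm deep. The wrench starts there and its socket end must stand on this floor again at the end (within 6 mm in height).
- stylus_hole (a point): Centre of the mouth of the stylus' hole in the stand's top, 60 mm above the bench: 15 mm in diameter, 50 mm deep. The stylus starts there and must end there, its green grip standing on the stand's top and its tip 50 mm below this point.
- shelf: The low white sample shelf, fixed, 120 (x) x 310 (y) mm; its board's top is 30 mm above the bench. An upright metal plate stands on its +y end, to 86 mm above the bench. The four blue circles lie along its y axis, 72 mm apart. Origin: centre of its underside.
- place0 (a point): Centre of blue circle 0 on the shelf's board, 30 mm above the bench, the one beside the upright end plate; fill first. x and y axes as the shelf's.
- place1 (a point): Centre of blue circle 1 on the shelf's board, 30 mm above the bench, next to circle 0. x and y axes as the shelf's.
- place2 (a point): Centre of blue circle 2 on the shelf's board, 30 mm above the bench, next to circle 1. x and y axes as the shelf's.
- place3 (a point): Centre of blue circle 3 on the shelf's board, 30 mm above the bench, next to circle 2. x and y axes as the shelf's.
- bottle0: A closed sample bottle, amber glass, 64 mm in diameter to 52 mm height, with a heavy base and a blue cap 36 mm in diameter (58 to 88 mm above its underside), about 0.16 kg. Origin: centre of its underside, z up. All bottles are alike; two to four are present and any may take any circle. A centre within 12 mm of the circle's centre is good.
- bottle1: A closed sample bottle, amber glass, 64 mm in diameter to 52 mm height, with a heavy base and a blue cap 36 mm in diameter (58 to 88 mm above its underside), about 0.16 kg. Origin: centre of its underside, z up. All bottles are alike; two to four are present and any may take any circle. A centre within 12 mm of the circle's centre is good.
- bottle2: A closed sample bottle, amber glass, 64 mm in diameter to 52 mm height, with a heavy base and a blue cap 36 mm in diameter (58 to 88 mm above its underside), about 0.16 kg. Origin: centre of its underside, z up. All bottles are alike; two to four are present and any may take any circle. A centre within 12 mm of the circle's centre is good.
- bottle3: A closed sample bottle, amber glass, 64 mm in diameter to 52 mm height, with a heavy base and a blue cap 36 mm in diameter (58 to 88 mm above its underside), about 0.16 kg. Origin: centre of its underside, z up. All bottles are alike; two to four are present and any may take any circle. A centre within 12 mm of the circle's centre is good.
- flask: A glass conical flask, 80 mm wide and 120 mm high; not to be disturbed. Origin: centre of its underside.
- fitting: A brass pipe fitting, 32 mm wide, 34 mm high; not to be disturbed. Origin: centre of its underside.
- module: A green circuit module, 75 x 50 x 30 mm; not to be disturbed. Origin: centre of its underside.
Mind the look-alikes: they are no part of the job. There is more than one size of the wrench; the job needs the middle-sized.

How it is judged:
By the outcome, as a careful person would: the job done as asked, in the order asked, and still so for the second after the job is handed in, with the robot touching nothing.
Of bottle0, bottle1, bottle2, bottle3 only 2 to 4 are there at a start; the rules pass over those that are not, and their reading is None.
At some moment in a run one of bottle0, bottle1, bottle2, bottle3 may be knocked a few centimetres aside while the robot is not near it.
It also fails if it takes over 210 s, if anything falls off the work surface, if the arm or the gripper's body presses on something with over 40 N, if the wrist force passes 120 N, or if a joint passes its speed limit or range.

ROBOT

A 6-joint arm with a two-finger parallel gripper is mounted at the origin on the work surface. World frame = base frame: x ahead of the robot, y to its left, z up, the work surface at z = 0. Lengths are in mm, angles in rad, forces in N, time in s.
With the tool pointing down it reaches from about 300 to 775 mm from the base axis. Payload 14.6 kg.
Tool frame: the origin (TCP) lies on the mounting face of the last link; the fingertips stand 199 mm ahead of it and the grasp point (between the pads) lies 180 mm ahead of it; z points along the fingers, y is the line along which they close (so a half turn about z gives the same grasp; the last joint's range is limited). The gripper opens to 94 mm and grips with 3 to 60 N. Pads are 16 mm wide; open, the fingers measure 119 mm over their backs; the gripper's body (75 mm by 177 mm) begins 78 mm behind the grasp point.
Start: joints at [1.113, 0.3, 1.521, -0, 1.321, -0.067], TCP at [209.508, 508.525, 404.646] pointing down, gripper open.
Joint ranges: [-3.03, 3.03], [-0.79, 2.21], [0.23, 2.52], [-1.04, 4.18], [0, 3.07], [-2.55, 2.55]. Speed limits (rad/s): [2.22, 2.22, 2.57, 3.14, 3.14, 3.14].

INTERFACE

Orientations are given as [roll, pitch, yaw] about the fixed x, y, z axes, in that order (R = Rz(yaw) Ry(pitch) Rx(roll)).
In Python, from cell import manip gives the robot as it stands. The module is installed in compiled form; this text tells all that it offers.
- The arm moves only by the shell command python3 -m creep 'ROWS' [FORCE]. ROWS is a JSON object of lists of equal length, an entry for each row: "slide": the shift along the world's x, y, z in cm, a list of three; "turn": the turn about the world's z in rad; "claw": the opening, from 0 (shut) to 1 (fully open). A call has 1 to 8 rows; each row shifts and turns the commanded pose from where the row before left it; what a row does not reach is not made up. A row lasts 1/8 s, in which the tool goes at most 62.5 mm and 10.7 degrees, less where a joint would pass 70% of its speed; a pose out of reach is approached as far as the arm can. A call with a gripper value outside its range is refused whole. The fingers move at their own pace and stop on an object; FORCE is the grip in N (left out, the last holds). Time passes only in rows, so rows that do not move let the fingers close. It gives the time, the measured TCP pose, the force, the opening and the grip force at its end, in the units of the state.
- manip.read_state(): the state, without advancing time (a new reading comes with each control period).
- manip.camera(name): name is "side" or "top" or "wrist"; returns (picture, depth): 420x560x3 uint8, red, green, blue; 420x560 float32, mm along the optical axis (not along the pixel's ray), 0 where there is no reading.
- manip.calibration(name): a dict with "intrinsics" (3x3 intrinsics, pixels), "pose" (4x4, takes a point from camera to world coordinates). Camera axes: x right, y up, looking along -z (the intrinsics and any distortion apply to the point x, -y, -z); pixel columns grow to the right and rows downward; lengths in mm; the calibration is good to about 2 mm. A picture is of the moment at which its call begins: read the wrist's pose just before it. calibration takes no time and is no camera call; for the wrist camera it gives the pose at the moment of the call.
- manip.sign_off(): hands the job in; it is judged then, once.
Trained networks look in the newest picture that a camera, given by its name, has taken for a name from the list of things; names that differ only in an ending like _2 or _b are one class to them, and where a whole thing is asked for, a point or a joint stands for the part that bears it (a point fixed in the world has none). Each returns a list of dicts, best first, with "score" (0 to 1); they miss things now and then, are a little off and sometimes report something else, mostly with a low value. They report only what shows in the picture. A call takes as long as a camera call. They do not tell look-alikes from the thing itself.
- manip.cut_out(query, camera): "mask" (420x560 bool, what is visible of it) and "position" ([column, row] in pixels, amid what is visible of it).
The state is a dict: "clock": time; "joints": joint angles; "qd": joint speeds; "effort": joint torques, N m; "eef_pos": TCP position; "eef_rot": TCP orientation; "wrist_force": force on the tool from outside, world axes, zero at the start; "moment": the same for the moment, N m; "finger_gap": finger opening in mm; "finger_force": force on a finger pad.
Only numpy, scipy, OpenCV 4.12 (cv2) and the standard library are available. Lean on these libraries where they do the work, as an engineer would, in place of code of your own. Each camera call takes 0.05 s, during which the arm holds its last target. There are 200 camera calls.

## Working session

There is one attempt and no reset: what is moved stays moved. The work goes in short steps, Python scripts to look and compute and a shell command to move; the robot and the scene stay as the last step left them, time stands still between calls to the robot, and variables do not carry over. Pictures are saved under pics/ and viewed, at most 14 in all, crops included, and the job is handed in when it is done.

```bash
mkdir -p pics; ls; cat > h.py <<'E'
import numpy as np, cv2
from cell import manip
def snap(c,f=None):
    cal=manip.calibration(c); im,d=manip.camera(c)
    if f: cv2.imwrite('pics/'+f,im[:,:,::-1])
    return im,d,cal
def ray(cal,uv):
    K=np.array(cal['intrinsics']);P=np.array(cal['pose'])
    v=np.linalg.inv(K)@np.array([uv[0],uv[1],1.]); v=np.array([v[0],-v[1],-v[2]])
    return P[:3,3],P[:3,:3]@v
def atz(cal,uv,z):
    o,r=ray(cal,uv); return o+r*(z-o[2])/r[2]
def atd(cal,uv,d):
    o,r=ray(cal,uv); return o+r*d
def cloud(cal,D):
    K=np.array(cal['intrinsics']);P=np.array(cal['pose'])
    v,u=np.mgrid[:D.shape[0],:D.shape[1]]
    p=np.stack([(u-K[0,2])/K[0,0]*D,-(v-K[1,2])/K[1,1]*D,-D],-1)
    w=p@P[:3,:3].T+P[:3,3]; w[D<=0]=np.nan; return w
E
python3 - <<'E'
from h import *
s=manip.read_state();print({k:np.round(v,3).tolist() for k,v in s.items()})
for c in ['top','side','wrist']:
    im,d,cal=snap(c,c+'0.png');print(c,cal.keys(),np.round(cal['intrinsics'],1).tolist(),np.round(cal['pose'],3).tolist())
    np.savez('pics/'+c+'0.npz',im=im,d=d)
    if c!='wrist':
        for q in ['wrench','stylus','bottle0','pump','stand','shelf','flask','fitting','module']:
            w=cloud(cal,d)
            for r in manip.cut_out(q,c)[:6]:
                if r['score']>.2:print(c,q,round(r['score'],2),np.round(r['position']).tolist(),np.round(np.nanmedian(w[r['mask']],0)).tolist(), np.round(np.nanpercentile(w[r['mask']][:,2],95)))
E
```

```text
pics
{'clock': 0.0, 'joints': [1.113, 0.301, 1.522, 0.0, 1.321, -0.067], 'qd': [-0.0, -0.001, -0.001, -0.0, 0.002, -0.001], 'effort': [-0.001, -53.181, -35.273, 0.071, 0.024, -0.0], 'eef_pos': [209.5, 508.511, 404.069], 'eef_rot': [-3.14, -0.0, 2.751], 'wrist_force': [0.388, 0.474, -0.96], 'moment': [0.013, 0.021, -0.034], 'finger_force': 0.0, 'finger_gap': 93.955}
top dict_keys(['intrinsics', 'pose']) [[398.9, 0.0, 283.3], [0.0, 398.9, 217.3], [0.0, 0.0, 1.0]] [[-0.006, 0.98, -0.198, 375.567], [-1.0, -0.007, -0.002, -25.066], [-0.003, 0.198, 0.98, 1157.131], [0.0, 0.0, 0.0, 1.0]]
top wrench 0.69 [348.0, 280.0] [421.0, -183.0, 167.0] 195.0
top wrench 0.64 [310.0, 303.0] [362.0, -83.0, 260.0] 263.0
top wrench 0.61 [308.0, 274.0] [440.0, -91.0, 123.0] 128.0
top stylus 0.73 [341.0, 229.0] [571.0, -187.0, 43.0] 46.0
top stylus 0.63 [391.0, 287.0] [407.0, -296.0, 149.0] 157.0
top stylus 0.34 [372.0, 286.0] [411.0, -250.0, 60.0] 64.0
top bottle0 0.74 [162.0, 268.0] [445.0, 312.0, 53.0] 90.0
top bottle0 0.72 [270.0, 281.0] [422.0, 21.0, 54.0] 91.0
top bottle0 0.68 [214.0, 214.0] [617.0, 175
[... 1148 characters left out ...]
0, 61.0] 101.0
side stand 0.76 [278.0, 358.0] [404.0, -274.0, 61.0] 63.0
side shelf 0.81 [262.0, 189.0] [616.0, 170.0, 32.0] 72.0
side shelf 0.27 [264.0, 291.0] [422.0, -196.0, 156.0] 194.0
side flask 0.58 [354.0, 208.0] [763.0, -27.0, 49.0] 121.0
side flask 0.4 [340.0, 319.0] [551.0, -265.0, 61.0] 101.0
side fitting 0.52 [279.0, 262.0] [526.0, -61.0, 19.0] 37.0
side module 0.83 [317.0, 174.0] [775.0, 160.0, 23.0] 33.0
side module 0.52 [276.0, 355.0] [404.0, -275.0, 61.0] 63.0
wrist dict_keys(['intrinsics', 'pose']) [[329.5, 0.0, 281.7], [0.0, 329.5, 206.6], [0.0, 0.0, 1.0]] [[0.381, -0.899, -0.217, 144.949], [0.924, 0.37, 0.09, 533.604], [-0.0, -0.235, 0.972, 384.686], [0.0, 0.0, 0.0, 1.0]]
```

View pics/top0.png

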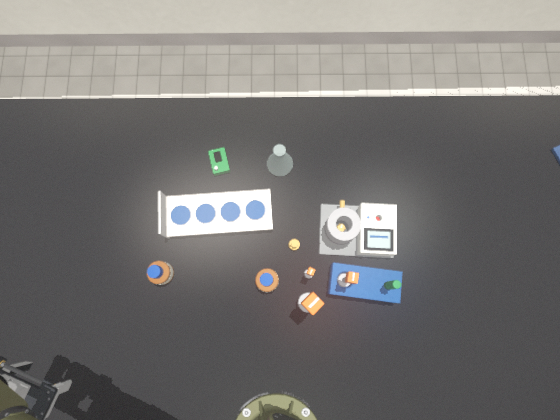

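View pics/side0.png

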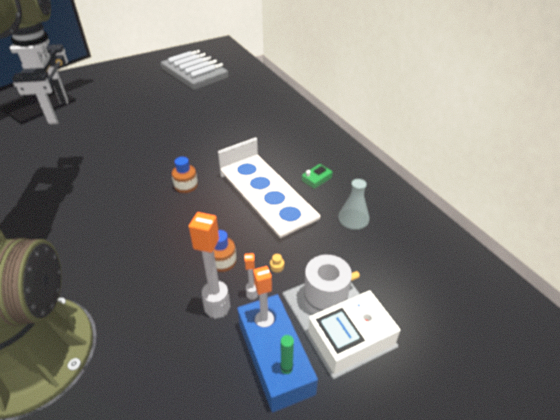

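The top view shows the wrench candidates: a large one at (310,303), a small one at (309,272) and the middle one in the stand at (348,280), which is the one I want. The stylus is in the stand at (391,287). The dark head and knob at (341,229) are the pump's own parts. Bottles stand at (162,268) and (267,281). The arm hides the lower-left corner, so I'll check there after moving away.

```bash
python3 -m creep '{"slide":[[0,0,6],[0,0,6],[2,-5.4,0],[2,-5.4,0],[2,-5.4,0],[2,-5.4,0],[2,-5.4,0],[2,-5.4,0]],"turn":[0,0,-0.09,-0.09,-0.09,-0.09,-0.09,-0.09],"claw":[1,1,1,1,1,1,1,1]}' 20
python3 -m creep '{"slide":[[2,-5.4,0],[2,-5.4,0],[2,-5.4,0],[2,-5.4,0],[2,-5.4,0],[2,-5.4,0],[2,-5.4,0],[0,0,0]],"turn":[-0.09,-0.09,-0.09,-0.09,-0.09,-0.09,-0.09,0],"claw":[1,1,1,1,1,1,1,1]}'
python3 - <<'E'
from h import *
im,d,cal=snap('wrist','w1.png');w=cloud(cal,d);np.savez('pics/w1.npz',im=im,w=w)
print(np.round(cal['pose'],3).tolist())
for q in ['wrench','wrench_head','stylus','bore_mouth','nut_top','nut','zero_top','zero_button','wrench_pocket','stylus_hole','stand','pump']:
    for r in manip.cut_out(q,'wrist')[:3]:
        if r['score']>.2:print(q,round(r['score'],2),np.round(r['position']).tolist(),np.round(np.nanmedian(w[r['mask']],0)).tolist(), np.round(np.nanpercentile(w[r['mask']][:,2],95)))
im,d,cal=snap('top','t1.png');w=cloud(cal,d)
for r in manip.cut_out('bottle0','top'):
    print(round(r['score'],2),np.round(r['position']).tolist(),np.round(np.nanmedian(w[r['mask']],0)).tolist(), np.round(np.nanpercentile(w[r['mask']][:,2],95)))
E
```

```text
clock: 2.05
eef_pos: [329.5, 182.7, 524.8]
eef_rot: [3.141, 0.0, 2.208]
wrist_force: [1.1, -0.3, 0.0]
finger_gap: 94.2
finger_force: 0.0
clock: 3.05
eef_pos: [470.1, -196.3, 523.4]
eef_rot: [-3.14, -0.001, 1.576]
wrist_force: [-0.4, 0.9, -0.1]
finger_gap: 93.9
finger_force: 0.0
[[1.0, -0.006, 0.002, 468.192], [0.005, 0.972, 0.235, -129.034], [-0.003, -0.235, 0.972, 503.463], [0.0, 0.0, 0.0, 1.0]]
wrench 0.88 [262.0, 98.0] [443.0, -96.0, 125.0] 127.0
wrench 0.7 [243.0, 182.0] [425.0, -185.0, 190.0] 193.0
wrench 0.67 [150.0, 78.0] [369.0, -91.0, 257.0] 261.0
wrench_head 0.93 [263.0, 98.0] [443.0, -96.0, 125.0] 127.0
wrench_head 0.69 [156.0, 76.0] [369.0, -91.0, 257.0] 261.0
wrench_head 0.66 [240.0, 184.0] [425.0, -185.0, 191.0] 193.0
stylus 0.77 [230.0, 271.0] [409.0, -296.0, 135.0] 156.0
bore_mouth 0.74 [343.0, 195.0] [550.0, -216.0, 60.0] 100.0
nut_top 0.6 [356.0, 173.0] [571.0, -187.0, 42.0] 43.0
nut 0.67 [355.0, 169.0] [571.0, -187.0, 42.0] 43.0
wrench_pocket 0.65 [247.0, 215.0] [420.0, -248.0, 60.0] 61.0
wrench_pocket 0.53 [405.0, 10.0] [621.0, 20.0, 30.0] 31.0
stylus_hole 0.96 [249.0, 213.0] [419.0, -248.0, 60.0] 61.0
stand 0.82 [249.0, 213.0] [419.0, -248.0, 60.0] 61.0
stand 0.5 [241.0, 184.0] [425.0, -185.0, 190.0] 193.0
pump 0.93 [346.0, 195.0] [551.0, -217.0, 60.0] 100.0
0.69 [267.0, 280.0] [422.0, 22.0, 53.0] 91.0
0.59 [161.0, 273.0] [445.0, 313.0, 53.0] 90.0
```

View pics/w1.png

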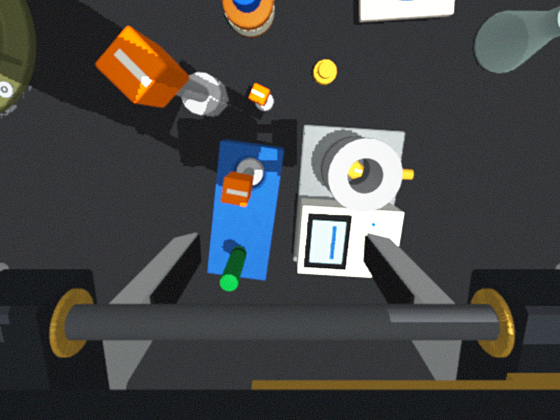

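View pics/t1.png

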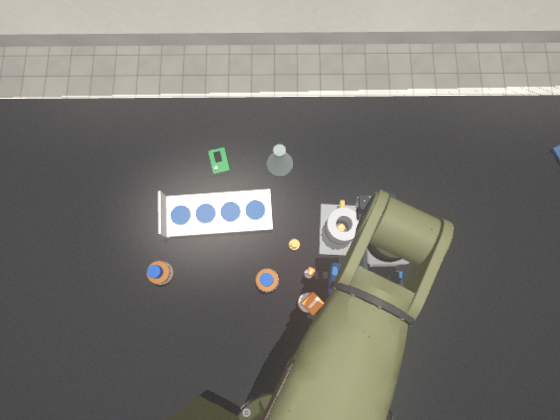

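The first wrist view confirms the middle wrench in the stand, with its orange head at (240,185) and top at z≈192. It also shows the stylus grip at (230,270), the bore at (365,172) with the brass nut at (355,170), and no third bottle. Next I'll look straight down into the bore and recess.

```bash
python3 -m creep '{"slide":[[5,-3,0],[5,-3,0],[0,0,0],[0,0,0]],"turn":[0,0,0,0],"claw":[1,1,1,1]}'
python3 - <<'E'
from h import *
im,d,cal=snap('wrist','w2.png');w=cloud(cal,d);np.savez('pics/w2.npz',im=im,w=w,P=cal['pose'])
print(np.round(cal['pose'],3).tolist())
for q in ['nut_top','zero_top','zero_button','stylus','wrench']:
    for r in manip.cut_out(q,'wrist')[:3]:
        if r['score']>.2:print(q,round(r['score'],2),np.round(r['position']).tolist(),np.round(np.nanmedian(w[r['mask']],0)).tolist(), np.round(np.nanpercentile(w[r['mask']][:,2],95)))
cv2.imwrite('pics/w2c.png',cv2.resize(im[60:260,120:420,::-1],None,fx=2.6,fy=2.6,interpolation=cv2.INTER_CUBIC))
E
```

```text
clock: 4.3
eef_pos: [569.3, -253.3, 524.5]
eef_rot: [-3.141, -0.0, 1.581]
wrist_force: [-1.0, 0.4, 0.4]
finger_gap: 94.0
finger_force: 0.0
[[1.0, -0.01, -0.001, 567.089], [0.01, 0.972, 0.236, -186.051], [-0.002, -0.236, 0.972, 504.51], [0.0, 0.0, 0.0, 1.0]]
nut_top 0.56 [283.0, 128.0] [570.0, -186.0, 41.0] 43.0
zero_button 0.55 [302.0, 200.0] [594.0, -291.0, 41.0] 42.0
stylus 0.61 [146.0, 226.0] [412.0, -299.0, 135.0] 156.0
wrench 0.93 [180.0, 47.0] [445.0, -96.0, 103.0] 127.0
wrench 0.91 [144.0, 128.0] [429.0, -190.0, 176.0] 193.0
wrench 0.91 [88.0, 24.0] [372.0, -97.0, 137.0] 240.0
```

View pics/w2c.png

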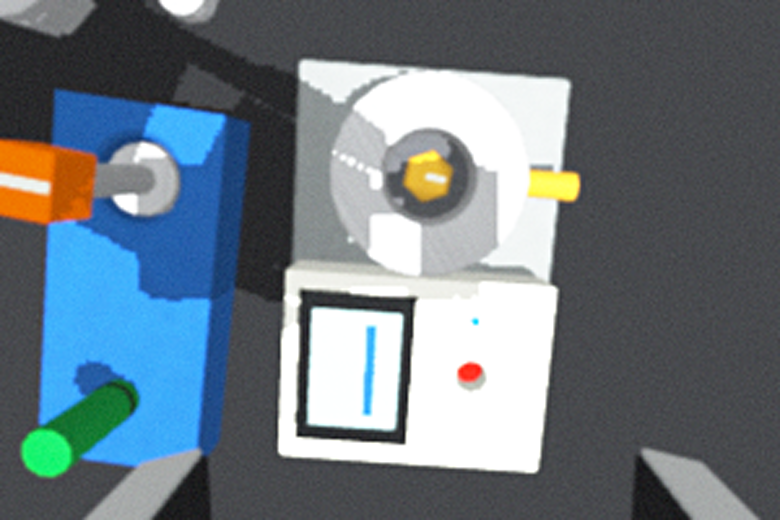

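The view shows the nut at crop (428,175) with its mark pointing right and slightly down. The red button is at crop (470,373), the middle wrench's head at (50,180) in its pocket, and the stylus top at (47,452). Now for precise geometry.

```bash
cat >> h.py <<'E'
def fitc(p):
    p=np.asarray(p)[:,:2]; k=np.ones(len(p),bool)
    for _ in range(6):
        A=np.c_[2*p[k],np.ones(k.sum())]; s=np.linalg.lstsq(A,(p[k]**2).sum(1),rcond=None)[0]
        r=np.sqrt(s[2]+s[:2]@s[:2]); e=abs(np.hypot(*(p-s[:2]).T)-r); k=e<max(1.5,2*np.median(e))
    return np.round([*s[:2],r],1)
E
python3 - <<'E'
from h import *
z=np.load('pics/w2.npz');im,w,P=z['im'].astype(int),z['w'],z['P']
cal=dict(manip.calibration('wrist'));cal['pose']=P
X,Y,Z=np.moveaxis(w,-1,0)
rt=np.hypot(X-570,Y+187)
m=((Z>96)&(Z<104)&(rt<60)).astype(np.uint8)
cs,_=cv2.findContours(m,cv2.RETR_CCOMP,cv2.CHAIN_APPROX_NONE)
for c in sorted(cs,key=len)[-2:]:
    pts=np.array([atz(cal,p[0],100) for p in c]);print('ring',fitc(pts))
m=(Z>38)&(Z<46)&(rt<18)
cs,_=cv2.findContours(m.astype(np.uint8),cv2.RETR_EXTERNAL,cv2.CHAIN_APPROX_NONE);c=max(cs,key=len)
pts=np.array([atz(cal,p[0],42) for p in c]);print('nut',fitc(pts),np.nanmedian(Z[m]),m.sum())
R,G,B=im[...,0],im[...,1],im[...,2]
def line(mask,zz,n):
    vu=np.argwhere(mask);q=np.array([atz(cal,(u,v),zz)[:2] for v,u in vu]);c=q.mean(0)
    ev,E=np.linalg.eigh(np.cov((q-c).T));e=E[:,1];print(n,len(q),c.round(1),'ang',np.degrees(np.arctan2(e[1],e[0])).round(1),np.sqrt(ev).round(2))
wh=(B>130)&(im.min(-1)>.6*im.max(-1))
line(wh&(rt<12)&(Z<50),42,'nutmark')
h=(Z>188)&(Z<197)&(np.hypot(X-425,Y+187)<35)
print('head z',np.median(Z[h]));line(wh&h,192,'headmark')
hh=(cv2.morphologyEx(h.astype(np.uint8),cv2.MORPH_CLOSE,np.ones((5,5))))
cs,_=cv2.findContours(hh,cv2.RETR_EXTERNAL,cv2.CHAIN_APPROX_NONE);c=max(cs,key=len)
pts=np.array([atz(cal,p[0],192)[:2] for p in c],np.float32);print('headrect',cv2.minAreaRect(pts))
s=(Z>150)&(Z<160)&(np.hypot(X-410,Y+299)<30)
cs,_=cv2.findContours(s.astype(np.uint8),cv2.RETR_EXTERNAL,cv2.CHAIN_APPROX_NONE);c=max(cs,key=len)
print('stylus top',np.median(Z[s]),fitc([atz(cal,p[0],155) for p in c]))
b=(Z<57)&(np.hypot(X-594,Y+289)<14)
cs,_=cv2.findContours(b.astype(np.uint8),cv2.RETR_EXTERNAL,cv2.CHAIN_APPROX_NONE);c=max(cs,key=len)
print('recess',fitc([atz(cal,p[0],60) for p in c]))
rd=(R>150)&(G<90)&(B<90)&(np.hypot(X-594,Y+289)<16)
print('button',np.mean(w[rd],0),rd.sum(),np.nanmedian(Z[rd]))
# pump console & stand rects
for n,mm,zz in [('stand',(Z>57)&(Z<64)&(B>R+40)&(abs(X-415)<80),60),('console',(Z>57)&(Z<64)&(X>470)&(X<660)&(Y<-225)&(Y>-360),60)]:
    cs,_=cv2.findContours(mm.astype(np.uint8),cv2.RETR_EXTERNAL,cv2.CHAIN_APPROX_NONE);c=max(cs,key=len)
    print(n,cv2.minAreaRect(np.array([atz(cal,p[0],zz)[:2] for p in c],np.float32)))
E
```

```text
ring [ 569.7 -186.8   22.2]
ring [ 569.6 -186.8   45. ]
nut [ 569.3 -186.6   11.3] 41.643943295534285 244
nutmark 23 [ 574.4 -188. ] ang 169.8 [1.15 3.01]
head z 192.02342123870278
headmark 106 [ 424.1 -190.5] ang 166.8 [1.65 5.97]
headrect ((423.60577392578125, -189.790283203125), (25.974409103393555, 27.01972770690918), 79.218994140625)
stylus top 154.96635094478165 [ 407.6 -302.8   10.8]
recess [ 593.2 -289.9    8.2]
button [ 594.39619627 -292.18637434   40.86648123] 41 40.81587394379221
stand ((414.59649658203125, -246.85092163085938), (190.0054931640625, 86.15708923339844), 82.09026336669922)
console ((563.45751953125, -288.37939453125), (100.40010070800781, 139.9589080810547), 86.54349517822266)
```

All sizes match the text. The head angle is about -11.5° and the nut's about -12° (mod 60°), so the wrench can go over unrotated. I'll move above the wrench with yaw ≈2.94 and measure again from there.

```bash
python3 -m creep '{"slide":[[-1.82,0.79,0],[-1.82,0.79,0],[-1.82,0.79,0],[-1.82,0.79,0],[-1.82,0.79,0],[-1.82,0.79,0],[-1.82,0.79,0],[-1.82,0.79,0]],"turn":[0.17,0.17,0.17,0.17,0.17,0.17,0.17,0.17],"claw":[1,1,1,1,1,1,1,1]}' 40
python3 -m creep '{"slide":[[0,0,0],[0,0,0]],"turn":[0,0],"claw":[1,1]}'
cat > meas.py <<'E'
from h import *
import sys
def run(f,head=(424,-190),zh=192):
    im,d,cal=snap('wrist',f+'.png');w=cloud(cal,d);np.savez('pics/'+f+'.npz',im=im,w=w,P=cal['pose']);im=im.astype(int)
    X,Y,Z=np.moveaxis(w,-1,0);rt=np.hypot(X-570,Y+187)
    m=((Z>96)&(Z<104)&(rt<60)).astype(np.uint8)
    cs,_=cv2.findContours(m,cv2.RETR_CCOMP,cv2.CHAIN_APPROX_NONE)
    for c in sorted(cs,key=len)[-2:]: print('ring',fitc([atz(cal,p[0],100) for p in c]),len(c))
    h=(abs(Z-zh)<5)&(np.hypot(X-head[0],Y-head[1])<35)
    hh=cv2.morphologyEx(h.astype(np.uint8),cv2.MORPH_CLOSE,np.ones((5,5)))
    cs,_=cv2.findContours(hh,cv2.RETR_EXTERNAL,cv2.CHAIN_APPROX_NONE)
    if cs:
        c=max(cs,key=len);print('head',np.median(Z[h]),cv2.minAreaRect(np.array([atz(cal,p[0],zh)[:2] for p in c],np.float32)))
    m=(Z>38)&(Z<46)&(rt<18)
    if m.sum()>50:
        vu=np.argwhere(m);q=np.array([atz(cal,(u,v),42)[:2] for v,u in vu]);print('nut',q.mean(0),len(q))
    s=(Z>150)&(Z<160)&(np.hypot(X-410,Y+299)<30)
    cs,_=cv2.findContours(s.astype(np.uint8),cv2.RETR_EXTERNAL,cv2.CHAIN_APPROX_NONE)
    if cs: print('stylus',fitc([atz(cal,p[0],155) for p in max(cs,key=len)]))
    b=(Z<57)&(np.hypot(X-594,Y+289)<14)
    cs,_=cv2.findContours(b.astype(np.uint8),cv2.RETR_EXTERNAL,cv2.CHAIN_APPROX_NONE)
    if cs: print('recess',fitc([atz(cal,p[0],60) for p in max(cs,key=len)]))
    mm=((Z>57)&(Z<64)&(im[...,2]>im[...,0]+40)&(abs(X-415)<80)).astype(np.uint8)
    cs,_=cv2.findContours(mm,cv2.RETR_EXTERNAL,cv2.CHAIN_APPROX_NONE)
    if cs: print('stand',cv2.minAreaRect(np.array([atz(cal,p[0],60)[:2] for p in max(cs,key=len)],np.float32)))
    s=manip.read_state();print(s['eef_pos'].round(1) if hasattr(s['eef_pos'],'round') else s['eef_pos'],s['eef_rot'])
if __name__=='__main__':run(sys.argv[1])
E
python3 meas.py w3
```

```text
clock: 5.6
eef_pos: [422.8, -189.7, 525.1]
eef_rot: [-3.141, 0.001, 2.946]
wrist_force: [-0.2, -0.5, 0.2]
finger_gap: 93.9
finger_force: 0.0
clock: 5.85
eef_pos: [424.1, -190.4, 524.9]
eef_rot: [-3.141, 0.001, 2.937]
wrist_force: [0.3, -0.1, -0.8]
finger_gap: 93.6
finger_force: 0.0
ring [ 568.1 -187.1   22.1] 90
ring [ 567.8 -187.1   44.9] 183
head 191.79061423172078 ((421.09893798828125, -189.6621551513672), (25.438915252685547, 25.776609420776367), 78.25831604003906)
stylus [ 405.9 -302.9   10.5]
recess [ 591.4 -290.     7.4]
stand ((413.9220275878906, -247.070068359375), (189.92636108398438, 85.16395568847656), 82.10147857666016)
[ 424.3 -190.4  524.7] [-3.14155664e+00  1.98091202e-04  2.93761472e+00]
```

View pics/w3.png

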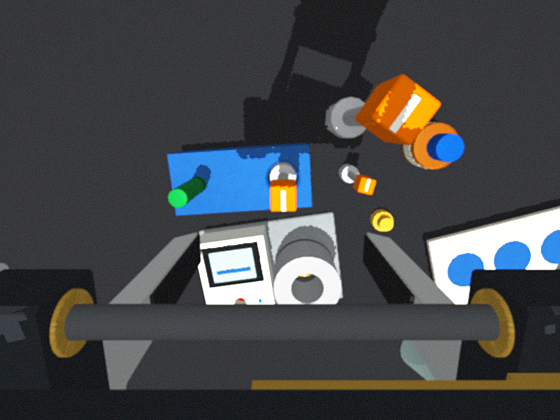

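The wrist-camera bias solves to about 1.2 and 0.7 mm in the tool frame. That puts the wrench at (422.5,-190.8) and the bore at (569.0,-188.0), a transfer of (146.5, 2.8). Descending to grasp.

```bash
python3 -m creep '{"slide":[[-0.15,-0.05,-5],[0,0,-5],[0,0,-4],[0,0,-2],[0,0,-1.4],[0,0,0],[0,0,0],[0,0,0]],"turn":[0,0,0,0,0,0,0,0],"claw":[1,1,1,1,1,1,0.25,0]}' 40
python3 -m creep '{"slide":[[0,0,0],[0,0,0],[0,0,0],[0,0,0]],"turn":[0,0,0,0],"claw":[0,0,0,0]}'
```

```text
clock: 6.9
eef_pos: [422.5, -190.8, 351.4]
eef_rot: [-3.141, 0.001, 2.941]
wrist_force: [-0.5, -0.1, -0.0]
finger_gap: 77.5
finger_force: 0.0
clock: 7.4
eef_pos: [422.4, -190.8, 350.6]
eef_rot: [3.142, -0.0, 2.941]
wrist_force: [-0.8, 0.2, -0.4]
finger_gap: 37.2
finger_force: 0.0
```

```bash
python3 -m creep '{"slide":[[0,0,0],[0,0,0],[0,0,0],[0,0,0],[0,0,1],[0,0,3],[0,0,4],[0,0,4.5]],"turn":[0,0,0,0,0,0,0,0],"claw":[0,0,0,0,0,0,0,0]}' 40
python3 -m creep '{"slide":[[0,0,0],[2,0.04,0],[4,0.08,0],[4,0.08,0],[3,0.05,0],[1.65,0.03,0],[0,0,0],[0,0,0]],"turn":[0,0,0,0,0,0,0,0],"claw":[0,0,0,0,0,0,0,0]}'
python3 -m creep '{"slide":[[0,0,0],[0,0,0]],"turn":[0,0],"claw":[0,0]}'
python3 - <<'E'
from h import *
im,d,cal=snap('wrist','w4.png')
E
```

```text
clock: 8.4
eef_pos: [422.2, -190.6, 477.2]
eef_rot: [3.141, -0.001, 2.941]
wrist_force: [-0.1, -0.1, -2.5]
finger_gap: 25.8
finger_force: 40.0
clock: 9.4
eef_pos: [568.4, -188.0, 475.0]
eef_rot: [3.141, -0.001, 2.941]
wrist_force: [0.7, 0.3, -2.3]
finger_gap: 25.7
finger_force: 40.0
clock: 9.65
eef_pos: [568.5, -188.0, 475.9]
eef_rot: [-3.142, 0.0, 2.941]
wrist_force: [0.3, -0.6, -2.2]
finger_gap: 25.9
finger_force: 40.0
```

View pics/w4.png

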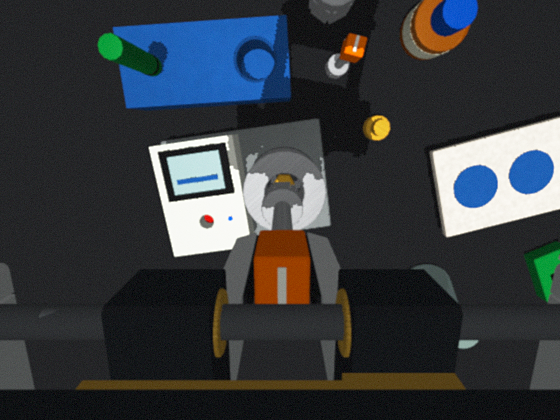

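The picture shows the wrench gripped, with its head at (283,265) above the bore at (285,180). The emptied pocket is at (257,62). I'll measure the pocket and bore rims in one view.

```bash
python3 - <<'E'
from h import *
im,d,cal=snap('wrist');w=cloud(cal,d)
X,Y,Z=np.moveaxis(w,-1,0)
b=(Z<56)&(np.hypot(X-422,Y+190)<24)
cs,_=cv2.findContours(b.astype(np.uint8),cv2.RETR_EXTERNAL,cv2.CHAIN_APPROX_NONE)
print('pocket',fitc([atz(cal,p[0],60) for p in max(cs,key=len)]))
m=((Z>96)&(Z<104)&(np.hypot(X-568,Y+187)<52)).astype(np.uint8)
cs,_=cv2.findContours(m,cv2.RETR_EXTERNAL,cv2.CHAIN_APPROX_NONE)
p=np.array([atz(cal,p[0],100) for p in max(cs,key=len)]);p=p[np.hypot(p[:,0]-568,p[:,1]+187)>43]
print('ring outer',fitc(p),len(p))
b=(Z<97)&(np.hypot(X-568,Y+187)<26)
s=b.astype(np.uint8)
cs,_=cv2.findContours(s,cv2.RETR_EXTERNAL,cv2.CHAIN_APPROX_NONE)
p=np.array([atz(cal,p[0],100) for p in max(cs,key=len)]);p=p[abs(np.hypot(p[:,0]-568,p[:,1]+187)-22)<3];print('bore',fitc(p),len(p))
# socket lower end
q=w[(Z>125)&(Z<170)&(np.hypot(X-568,Y+188)<25)]
for a in range(125,170,9):
    k=q[(q[:,2]>a)&(q[:,2]<a+9)]
    if len(k)>10: print(a,len(k),k.min(0).round(1),k.max(0).round(1))
E
```

```text
pocket [ 422.7 -190.    20.7]
ring outer [ 569.2 -187.    45. ] 211
bore [ 568.7 -186.7   20.8] 67
134 38 [ 549.8 -206.6  135.8] [ 568.4 -170.9  142.7]
143 56 [ 549.9 -205.9  143.3] [ 569.3 -170.6  151.7]
152 42 [ 549.9 -206.9  152.1] [ 569.8 -170.4  160.7]
161 43 [ 549.9 -202.6  161.2] [ 570.1 -170.6  169.7]
```

```bash
python3 -m creep '{"slide":[[0.03,0.02,-1.5],[0,0,-1],[0,0,-1],[0,0,-0.8],[0,0,-0.8],[0,0,0]],"turn":[0,0,0,0,0,0],"claw":[0,0,0,0,0,0]}' 40
python3 -m creep '{"slide":[[0,0,-0.8],[0,0,-0.8],[0,0,-0.8],[0,0,-0.8],[0,0,0]],"turn":[0,0,0,0,0],"claw":[0,0,0,0,0]}'
```

```text
clock: 10.5
eef_pos: [569.2, -187.8, 424.0]
eef_rot: [3.141, -0.001, 2.941]
wrist_force: [-0.1, 0.4, -2.8]
finger_gap: 25.9
finger_force: 40.0
clock: 11.12
eef_pos: [569.2, -187.8, 391.9]
eef_rot: [3.141, -0.001, 2.941]
wrist_force: [-0.7, -0.0, -1.8]
finger_gap: 25.7
finger_force: 40.0
```

```bash
python3 -m creep '{"slide":[[0,0,-0.7],[0,0,-0.3],[0,0,-0.3],[0,0,-0.3],[0,0,0]],"turn":[0,0,0,0,0],"claw":[0,0,0,0,0]}' 40
```

```text
clock: 11.75
eef_pos: [569.4, -187.5, 376.5]
eef_rot: [3.141, 0.0, 2.941]
wrist_force: [3.3, 2.9, -4.6]
finger_gap: 26.1
finger_force: 40.0
```

```bash
python3 -m creep '{"slide":[[0,0,-0.4],[0,0,-0.4],[0,0,0]],"turn":[0,0,0],"claw":[0,0,0]}' 40
python3 -m creep '{"slide":[[0,0,-0.4],[0,0,-0.3],[0,0,0]],"turn":[0,0,0],"claw":[0,0,0]}' 40
```

```text
clock: 12.12
eef_pos: [569.3, -187.5, 368.2]
eef_rot: [3.141, 0.0, 2.941]
wrist_force: [3.2, 4.9, -4.6]
finger_gap: 25.8
finger_force: 40.0
clock: 12.5
eef_pos: [569.4, -187.5, 361.4]
eef_rot: [3.141, 0.0, 2.941]
wrist_force: [2.8, 5.3, -4.3]
finger_gap: 25.7
finger_force: 40.0
```

The socket is fully seated at z=361.4, so I'll turn clockwise.

```bash

python3 -m creep '{"slide":[[0,0,0],[0,0,0],[0,0,0],[0,0,0],[0,0,0],[0,0,0],[0,0,0],[0,0,0]],"turn":[-0.12,-0.12,-0.12,-0.12,-0.12,-0.12,-0.12,-0.12],"claw":[0,0,0,0,0,0,0,0]}' 50
python3 -c "
from h import *;s=manip.read_state();print(s['moment'],s['joints'][5])"
python3 -m creep '{"slide":[[0,0,0],[0,0,0],[0,0,0],[0,0,0],[0,0,0],[0,0,0],[0,0,0],[0,0,0]],"turn":[-0.12,-0.12,-0.12,-0.12,-0.12,-0.12,-0.12,-0.12],"claw":[0,0,0,0,0,0,0,0]}' 50
python3 -c "
from h import *;s=manip.read_state();print(s['moment'],s['joints'][5])"
```

```text
clock: 13.5
eef_pos: [569.7, -187.1, 361.5]
eef_rot: [3.139, -0.001, 1.977]
wrist_force: [7.9, 7.9, -5.1]
finger_gap: 25.7
finger_force: 50.0
[ 2.37515333 -2.60649662  0.15396576] -0.7859508081323576
clock: 14.5
eef_pos: [569.5, -187.7, 361.6]
eef_rot: [3.14, -0.001, 1.017]
wrist_force: [5.6, 2.8, -4.9]
finger_gap: 25.8
finger_force: 50.0
[ 0.53822267 -1.79790813  0.09116736] 0.17406717044443692
```

```bash

python3 -m creep '{"slide":[[0,0,0],[0,0,0],[0,0,0],[0,0,0],[0,0,0],[0,0,0],[0,0,0],[0,0,0]],"turn":[-0.12,-0.12,-0.12,-0.12,-0.12,-0.12,-0.12,-0.12],"claw":[0,0,0,0,0,0,0,0]}' 50
python3 -c "
from h import *;s=manip.read_state();print(s['moment'],s['joints'][5])"
python3 -m creep '{"slide":[[0,0,0],[0,0,0],[0,0,0],[0,0,0],[0,0,0],[0,0,0]],"turn":[-0.12,-0.12,-0.12,-0.12,-0.12,0],"claw":[0,0,0,0,0,0]}' 50
python3 -c "
from h import *;s=manip.read_state();print(s['moment'],s['joints'][5])"
```

```text
clock: 15.5
eef_pos: [569.4, -187.2, 361.5]
eef_rot: [-3.14, -0.001, 0.057]
wrist_force: [3.8, 7.2, -1.5]
finger_gap: 25.9
finger_force: 50.0
[ 2.39654984 -0.96180278  0.16616781] 1.1340309603972223
clock: 16.25
eef_pos: [569.5, -186.9, 361.6]
eef_rot: [-3.139, -0.0, -0.541]
wrist_force: [5.0, 8.2, -2.7]
finger_gap: 25.5
finger_force: 50.0
[ 3.0774513  -1.57704273  0.04164952] 1.7319894395624356
```

```bash
M='from h import *;s=manip.read_state();print(s["moment"],s["joints"][5])'
python3 -m creep '{"slide":[[0,0,0],[0,0,0],[0,0,0],[0,0,0],[0,0,0]],"turn":[-0.06,-0.06,-0.06,-0.06,0],"claw":[0,0,0,0,0]}' 50; python3 -c "$M"
python3 -m creep '{"slide":[[0,0,0],[0,0,0],[0,0,0],[0,0,0],[0,0,0]],"turn":[-0.05,-0.05,-0.05,-0.05,0],"claw":[0,0,0,0,0]}' 50; python3 -c "$M"
```

```text
clock: 16.88
eef_pos: [569.6, -186.9, 361.6]
eef_rot: [-3.139, 0.0, -0.78]
wrist_force: [5.9, 10.1, -2.3]
finger_gap: 25.6
finger_force: 50.0
[ 3.00868178 -1.92723038  0.04203975] 1.9710685351283626
clock: 17.5
eef_pos: [569.7, -187.0, 361.6]
eef_rot: [-3.138, 0.0, -0.979]
wrist_force: [7.4, 8.3, -3.7]
finger_gap: 25.8
finger_force: 50.0
[ 2.86187591 -2.27372406  0.06853697] 2.170912693093496
```

```bash
M='from h import *;s=manip.read_state();print(s["moment"],s["joints"][5])'
python3 -m creep '{"slide":[[0,0,0],[0,0,0],[0,0,0],[0,0,0]],"turn":[-0.05,-0.05,-0.05,0],"claw":[0,0,0,0]}' 50; python3 -c "$M"
python3 -m creep '{"slide":[[0,0,0],[0,0,0],[0,0,0],[0,0,0]],"turn":[-0.04,-0.04,-0.04,0],"claw":[0,0,0,0]}' 50; python3 -c "$M"
```

```text
clock: 18.0
eef_pos: [569.7, -187.1, 361.6]
eef_rot: [-3.138, 0.0, -1.13]
wrist_force: [7.4, 6.2, -4.8]
finger_gap: 25.5
finger_force: 50.0
[ 2.38187163 -2.39070632  0.02317879] 2.320910073755535
clock: 18.5
eef_pos: [569.7, -187.2, 361.6]
eef_rot: [-3.139, 0.0, -1.249]
wrist_force: [7.6, 5.9, -4.6]
finger_gap: 25.8
finger_force: 50.0
[ 2.0759311  -2.45684712  0.05828692] 2.440747662233672
```

```bash

python3 -m creep '{"slide":[[0,0,0],[0,0,0],[0,0,0],[0,0,0],[0,0,0],[0,0,0]],"turn":[0,0,0,0,0,0],"claw":[0.65,0.65,0.65,0.65,0.65,0.65]}' 50
python3 -m creep '{"slide":[[0,0,0],[0,0,0],[0,0,0],[0,0,0],[0,0,0],[0,0,0],[0,0,0]],"turn":[0.174,0.174,0.174,0.174,0.174,0.174,0.174],"claw":[0.65,0.65,0.65,0.65,0.65,0.65,0.65]}'
python3 -m creep '{"slide":[[0,0,0],[0,0,0],[0,0,0],[0,0,0],[0,0,0],[0,0,0],[0,0,0]],"turn":[0.174,0.174,0,0,0,0,0],"claw":[0.65,0.65,0.65,0,0,0,0]}' 
python3 -m creep '{"slide":[[0,0,0],[0,0,0],[0,0,0],[0,0,0]],"turn":[0,0,0,0],"claw":[0,0,0,0]}' 50
python3 -c 'from h import *;s=manip.read_state();print(s["moment"],s["joints"][5])'
```

```text
clock: 19.25
eef_pos: [569.2, -187.8, 361.6]
eef_rot: [3.142, -0.0, -1.249]
wrist_force: [0.3, -0.2, -0.2]
finger_gap: 61.1
finger_force: 0.0
clock: 20.12
eef_pos: [569.2, -187.8, 361.6]
eef_rot: [3.142, 0.0, -0.025]
wrist_force: [-0.1, -0.1, 0.1]
finger_gap: 61.1
finger_force: 0.0
clock: 21.0
eef_pos: [569.2, -187.7, 361.6]
eef_rot: [-3.141, 0.0, 0.316]
wrist_force: [-0.5, 2.4, 0.9]
finger_gap: 25.8
finger_force: 49.7
clock: 21.5
eef_pos: [569.2, -187.7, 361.6]
eef_rot: [-3.141, -0.0, 0.317]
wrist_force: [-0.8, 1.6, 0.8]
finger_gap: 25.7
finger_force: 49.7
[0.63565335 0.36631339 0.00472289] 0.8742658460280206
```

```bash
M='from h import *;s=manip.read_state();print(s["moment"],s["joints"][5])'
python3 -m creep '{"slide":[[0,0,0],[0,0,0],[0,0,0]],"turn":[-0.06,-0.06,-0.06],"claw":[0,0,0]}' 50|tail -6|sed -n 2,3p; python3 -c "$M"
python3 -m creep '{"slide":[[0,0,0],[0,0,0]],"turn":[-0.05,-0.05],"claw":[0,0]}' 50|sed -n 2,3p; python3 -c "$M"
python3 -m creep '{"slide":[[0,0,0],[0,0,0]],"turn":[-0.04,-0.04],"claw":[0,0]}' 50|sed -n 2,3p; python3 -c "$M"
```

```text
eef_pos: [569.2, -187.5, 361.6]
eef_rot: [-3.141, 0.0, 0.135]
[1.13332859 0.51812025 0.1568603 ] 1.0561233917292407
eef_pos: [569.2, -187.4, 361.6]
eef_rot: [-3.141, 0.0, 0.035]
[1.43220927 0.51805412 0.17105556] 1.1557785772815516
eef_pos: [569.2, -187.4, 361.7]
eef_rot: [-3.14, 0.0, -0.044]
[1.61288595 0.47544934 0.17649205] 1.2354154885880884
```

```bash
M='from h import *;s=manip.read_state();print(s["moment"],s["joints"][5])'
python3 -m creep '{"slide":[[0,0,0],[0,0,0]],"turn":[-0.04,-0.04],"claw":[0,0]}' 55|sed -n 2,3p; python3 -c "$M"
python3 -m creep '{"slide":[[0,0,0],[0,0,0]],"turn":[-0.04,-0.04],"claw":[0,0]}' 55|sed -n 2,3p; python3 -c "$M"
python3 -m creep '{"slide":[[0,0,0]],"turn":[-0.04],"claw":[0]}' 55|sed -n 2,3p; python3 -c "$M"
```

```text
eef_pos: [569.2, -187.3, 361.6]
eef_rot: [-3.14, 0.0, -0.124]
[1.83057557 0.40563647 0.20116247] 1.3154359199975985
eef_pos: [569.3, -187.2, 361.7]
eef_rot: [-3.14, 0.0, -0.203]
[1.85554778 0.45948856 0.77748517] 1.3949287697763966
eef_pos: [569.3, -187.2, 361.7]
eef_rot: [-3.14, 0.001, -0.243]
[1.8990139  0.35739448 0.86628277] 1.4346974203538185
```

The torque jumped from 0.2 to 0.87 N m, so the nut is against its stop. I'll ease back within the play.

```bash
M='from h import *;s=manip.read_state();print(s["moment"],s["joints"][5])'
python3 -m creep '{"slide":[[0,0,0],[0,0,0]],"turn":[0.04,0],"claw":[0,0]}' 40|sed -n 2,3p; python3 -c "$M"
python3 -m creep '{"slide":[[0,0,0],[0,0,0]],"turn":[0.04,0],"claw":[0,0]}' 40|sed -n 2,3p; python3 -c "$M"
python3 -m creep '{"slide":[[0,0,0],[0,0,0]],"turn":[0.03,0],"claw":[0,0]}' 40|sed -n 2,3p; python3 -c "$M"
```

```text
eef_pos: [569.3, -187.3, 361.7]
eef_rot: [-3.14, 0.0, -0.203]
[1.98237382 0.31457121 0.00653524] 1.3937390285235347
eef_pos: [569.3, -187.3, 361.7]
eef_rot: [-3.14, 0.0, -0.163]
[1.84848659 0.34200068 0.00816069] 1.3537618981392254
eef_pos: [569.3, -187.3, 361.7]
eef_rot: [-3.14, 0.0, -0.133]
[ 1.86133164  0.3627996  -0.04295992] 1.323945836668031
```

```bash

python3 -m creep '{"slide":[[0,0,0.4],[0,0,0.6],[0,0,0.6],[0,0,0]],"turn":[0,0,0,0],"claw":[0,0,0,0]}' 50
python3 -m creep '{"slide":[[0,0,1],[0,0,1],[0,0,1],[0,0,1],[0,0,1],[0,0,2],[0,0,3],[0,0,1]],"turn":[0,0,0,0,0,0,0,0],"claw":[0,0,0,0,0,0,0,0]}' 
python3 - <<'E'
from h import *
im,d,cal=snap('wrist','w5.png');w=cloud(cal,d)
X,Y,Z=np.moveaxis(w,-1,0)
b=(Z<56)&(np.hypot(X-422,Y+190)<24)
cs,_=cv2.findContours(b.astype(np.uint8),cv2.RETR_EXTERNAL,cv2.CHAIN_APPROX_NONE)
if cs: print('pocket',fitc([atz(cal,p[0],60) for p in max(cs,key=len)]))
print(np.round(manip.read_state()['eef_pos'],1))
E
```

```text
clock: 24.25
eef_pos: [569.1, -187.4, 377.5]
eef_rot: [-3.14, 0.002, -0.133]
wrist_force: [-2.3, 5.7, -3.0]
finger_gap: 25.7
finger_force: 50.0
clock: 25.25
eef_pos: [569.0, -187.8, 489.9]
eef_rot: [3.14, -0.004, -0.133]
wrist_force: [-0.6, 0.0, -2.6]
finger_gap: 25.9
finger_force: 50.0
pocket [ 421.3 -189.9   17.7]
[ 569.  -187.8  490. ]
```

```bash

python3 -m creep '{"slide":[[-2,-0.05,0],[-4,-0.08,0],[-4,-0.08,0],[-3,-0.06,0],[-1.64,-0.03,0],[0,0,-2],[0,0,-3],[0,0,-2]],"turn":[0,0,0,0,0,0,0,0],"claw":[0,0,0,0,0,0,0,0]}' 50
python3 -m creep '{"slide":[[0,0,-0.6],[0,0,0],[0,0,0]],"turn":[0,0,0],"claw":[0,0,0]}'
```

```text
clock: 26.3
eef_pos: [422.9, -190.8, 416.0]
eef_rot: [-3.141, 0.001, -0.133]
wrist_force: [-0.0, 0.1, -2.6]
finger_gap: 25.9
finger_force: 50.0
clock: 26.68
eef_pos: [423.0, -190.8, 412.4]
eef_rot: [3.141, -0.001, -0.133]
wrist_force: [-0.6, -0.1, -2.5]
finger_gap: 26.1
finger_force: 50.0
```

```bash

python3 -m creep '{"slide":[[-0.04,0,-0.8],[0,0,-0.6],[0,0,-0.5],[0,0,0]],"turn":[0,0,0,0],"claw":[0,0,0,0]}' 50
python3 -m creep '{"slide":[[0,0,-0.5],[0,0,-0.5],[0,0,0]],"turn":[0,0,0],"claw":[0,0,0]}'
```

```text
clock: 27.18
eef_pos: [422.4, -190.8, 392.2]
eef_rot: [-3.141, 0.001, -0.133]
wrist_force: [0.2, 0.5, -3.1]
finger_gap: 25.8
finger_force: 50.0
clock: 27.55
eef_pos: [422.4, -190.8, 382.2]
eef_rot: [-3.141, 0.001, -0.133]
wrist_force: [-0.5, -0.7, -2.5]
finger_gap: 25.4
finger_force: 50.0
```

```bash

python3 -m creep '{"slide":[[0,0,-0.7],[0,0,-0.7],[0,0,-0.7],[0,0,-0.5],[0,0,-0.3],[0,0,0]],"turn":[0,0,0,0,0,0],"claw":[0,0,0,0,0,0]}' 50
python3 -m creep '{"slide":[[0,0,0],[0,0,0],[0,0,0],[0,0,0],[0,0,0],[0,0,0],[0,0,0],[0,0,0]],"turn":[0,0,0,0,0,0,0,0],"claw":[0.5,0.5,0.7,0.7,0.7,0.7,0.7,0.7]}'
```

```text
clock: 28.3
eef_pos: [422.4, -190.8, 353.5]
eef_rot: [-3.142, 0.0, -0.133]
wrist_force: [-0.1, -0.9, -2.8]
finger_gap: 25.6
finger_force: 50.0
clock: 29.3
eef_pos: [422.4, -190.8, 353.6]
eef_rot: [-3.142, 0.0, -0.133]
wrist_force: [-0.3, 0.4, 0.1]
finger_gap: 65.5
finger_force: 0.0
```

```bash

python3 -m creep '{"slide":[[0,0,3],[0,0,5],[0,0,5],[0,0,2],[-0.4,-3,0],[-0.4,-4,0],[-0.4,-3,0],[-0.35,-1.3,0]],"turn":[0,0,0,0,0,0,0,0],"claw":[0.7,0.7,0.7,0.7,0.7,0.7,0.7,0.7]}' 30
python3 -m creep '{"slide":[[0,0,0],[0,0,0]],"turn":[0,0],"claw":[0.7,0.7]}'
python3 meas.py w6; python3 - <<'E'
from h import *
z=np.load('pics/w6.npz');im=z['im'];cv2.imwrite('pics/w6b.png',im[:,:,::-1])
E
```

```text
clock: 30.3
eef_pos: [406.7, -304.9, 503.3]
eef_rot: [-3.141, 0.001, -0.134]
wrist_force: [-0.7, 0.5, 0.2]
finger_gap: 65.6
finger_force: 0.0
clock: 30.55
eef_pos: [407.1, -303.0, 503.8]
eef_rot: [-3.142, -0.0, -0.133]
wrist_force: [0.8, 0.0, 0.2]
finger_gap: 65.9
finger_force: 0.0
ring [ 569.2 -187.8   22. ] 121
ring [ 569.4 -187.6   45.2] 250
head 191.96720430545776 ((425.1666259765625, -193.24539184570312), (27.130199432373047, 25.951984405517578), 82.39029693603516)
nut [ 572.28998666 -183.81254112] 148
stylus [ 407.4 -303.9   10.3]
recess [ 593.3 -290.5    8.3]
stand ((414.3648376464844, -246.878173828125), (189.9860076904297, 85.06773376464844), 82.3882827758789)
[ 407.1 -302.9  503.8] [ 3.14155427e+00 -3.52831390e-04 -1.32288454e-01]
```

View pics/w6.png

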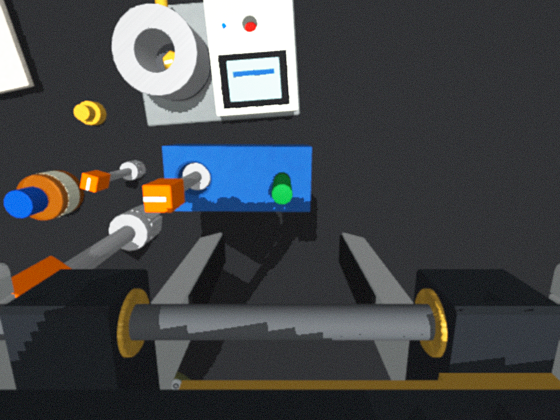

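The view shows the wrench standing in its pocket (head at (163,195), top at 192) and the stylus at (282,190). The corrected stylus position is (406.6,-303.5) and the recess (592.3,-290.4).

```bash

python3 -m creep '{"slide":[[-0.05,-0.06,-5],[0,0,-5],[0,0,-5],[0,0,-3],[0,0,-1.9],[0,0,0],[0,0,0],[0,0,0]],"turn":[0,0,0,0,0,0,0,0],"claw":[0.7,0.7,0.7,0.7,0.7,0,0,0]}' 30
python3 -m creep '{"slide":[[0,0,0],[0,0,0],[0,0,0],[0,0,0]],"turn":[0,0,0,0],"claw":[0,0,0,0]}'
```

```text
clock: 31.6
eef_pos: [406.6, -304.3, 305.7]
eef_rot: [3.141, -0.001, -0.133]
wrist_force: [0.0, 0.3, 0.7]
finger_gap: 39.3
finger_force: 0.0
clock: 32.1
eef_pos: [406.4, -304.4, 305.0]
eef_rot: [3.141, -0.0, -0.133]
wrist_force: [-0.4, 0.7, 5.1]
finger_gap: 21.6
finger_force: 30.0
```

```bash

python3 -m creep '{"slide":[[0,0,1],[0,0,3],[0,0,4],[0,0,1],[3,0.2,0],[5,0.35,0],[5,0.35,0],[4,0.3,0]],"turn":[0,0,0,0,0,0,0,0],"claw":[0,0,0,0,0,0,0,0]}' 30
python3 -m creep '{"slide":[[1.58,0.1,0],[0,0,0],[0,0,0]],"turn":[0,0,0],"claw":[0,0,0]}'
python3 - <<'E'
from h import *
im,d,cal=snap('wrist','w7.png')
E
```

```text
clock: 33.1
eef_pos: [578.0, -292.0, 393.3]
eef_rot: [-3.141, 0.002, -0.133]
wrist_force: [0.1, 0.1, -1.3]
finger_gap: 21.5
finger_force: 30.0
clock: 33.48
eef_pos: [591.6, -291.5, 394.2]
eef_rot: [-3.141, 0.001, -0.133]
wrist_force: [-0.1, -0.2, -0.4]
finger_gap: 21.6
finger_force: 30.0
```

View pics/w7.png

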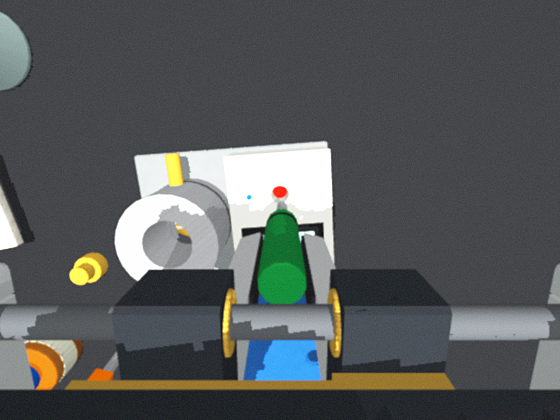

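The stylus tip (282,207) is lined up with the red button (280,192), so I'll lower it in and press.

```bash

python3 -m creep '{"slide":[[0.05,0.08,-2],[0,0,-1.2],[0,0,-1],[0,0,-0.6],[0,0,-0.4],[0,0,0]],"turn":[0,0,0,0,0,0],"claw":[0,0,0,0,0,0]}' 30
python3 -m creep '{"slide":[[0,0,-0.3],[0,0,-0.2],[0,0,-0.2],[0,0,0]],"turn":[0,0,0,0],"claw":[0,0,0,0]}'
```

```text
clock: 34.28
eef_pos: [592.7, -290.6, 342.6]
eef_rot: [-3.142, 0.0, -0.133]
wrist_force: [0.3, -0.3, -0.7]
finger_gap: 21.6
finger_force: 30.0
clock: 34.78
eef_pos: [592.7, -290.6, 335.7]
eef_rot: [3.142, -0.0, -0.133]
wrist_force: [0.0, -0.0, 1.0]
finger_gap: 21.5
finger_force: 30.0
```

Contact is about to begin; pressing in small steps.

```bash

python3 -m creep '{"slide":[[0,0,-0.2],[0,0,0]],"turn":[0,0],"claw":[0,0]}' 30 | grep -E "pos|wrist"
python3 -m creep '{"slide":[[0,0,-0.2],[0,0,0]],"turn":[0,0],"claw":[0,0]}' 30| grep -E "pos|wrist"
```

```text
eef_pos: [592.7, -290.6, 333.7]
wrist_force: [-0.1, 0.5, 1.9]
eef_pos: [592.7, -290.6, 331.7]
wrist_force: [-0.9, 0.6, 3.6]
```

```bash

python3 -m creep '{"slide":[[0,0,-0.15],[0,0,0]],"turn":[0,0],"claw":[0,0]}' 30| grep -E "pos|wrist"
python3 -m creep '{"slide":[[0,0,-0.1],[0,0,0],[0,0,0],[0,0,0],[0,0,0]],"turn":[0,0,0,0,0],"claw":[0,0,0,0,0]}' 30| grep -E "pos|wrist"
```

```text
eef_pos: [592.7, -290.6, 330.9]
wrist_force: [-0.6, 0.3, 7.8]
eef_pos: [592.8, -290.5, 330.7]
wrist_force: [-2.0, 1.8, 14.0]
```

The button bottomed at 14 N with the tip at z≈36 and was held over 0.5 s. Returning the stylus.

```bash

python3 -m creep '{"slide":[[0,0,1],[0,0,2.5],[0,0,3],[-2.6,-0.19,0],[-5,-0.36,0],[-5,-0.36,0],[-4,-0.29,0],[-2.02,-0.14,0]],"turn":[0,0,0,0,0,0,0,0],"claw":[0,0,0,0,0,0,0,0]}' 30
python3 -m creep '{"slide":[[0,0,0],[0,0,0]],"turn":[0,0],"claw":[0,0]}'
```

```text
clock: 37.15
eef_pos: [404.8, -304.0, 394.2]
eef_rot: [3.142, 0.0, -0.134]
wrist_force: [0.0, -0.8, -1.0]
finger_gap: 21.7
finger_force: 30.0
clock: 37.4
eef_pos: [407.1, -304.0, 394.1]
eef_rot: [3.142, -0.0, -0.133]
wrist_force: [0.2, -0.5, 0.1]
finger_gap: 21.6
finger_force: 30.0
```

```bash

python3 -m creep '{"slide":[[-0.05,0,-2],[0,0,-1.6],[0,0,-1],[0,0,0]],"turn":[0,0,0,0],"claw":[0,0,0,0]}' 30
python3 -m creep '{"slide":[[0,0,-1],[0,0,-1],[0,0,-1],[0,0,-0.7],[0,0,-0.3],[0,0,-0.1],[0,0,0]],"turn":[0,0,0,0,0,0,0],"claw":[0,0,0,0,0,0,0]}' 30
```

```text
clock: 37.9
eef_pos: [406.2, -303.9, 347.5]
eef_rot: [-3.141, 0.001, -0.133]
wrist_force: [0.5, 0.4, -1.6]
finger_gap: 21.7
finger_force: 30.0
clock: 38.78
eef_pos: [406.0, -304.0, 307.3]
eef_rot: [3.141, -0.0, -0.133]
wrist_force: [-0.2, 0.3, -0.2]
finger_gap: 21.5
finger_force: 30.0
```

```bash

python3 -m creep '{"slide":[[0,0,-0.2],[0,0,0],[0,0,0],[0,0,0],[0,0,0],[0,0,0],[0,0,2],[0,0,4]],"turn":[0,0,0,0,0,0,0,0],"claw":[0,0.6,0.6,0.6,0.6,0.6,0.6,0.6]}' 30
python3 -m creep '{"slide":[[0,0,5.5],[0,0,5.5],[0,0,5.5],[0.9,5,0],[0.9,5,0],[0.9,5,0],[0.9,5,0],[0.9,5,0]],"turn":[0,0,0,0.17,0.17,0.17,0.17,0.17],"claw":[0.6,0.6,0.6,1,1,1,1,1]}'
python3 -m creep '{"slide":[[0.9,5,0],[0.9,5,0],[0.9,5,0],[0,0,0],[0,0,0],[0,0,0]],"turn":[0.17,0.17,0.17,0.17,0.17,0],"claw":[1,1,1,1,1,1]}'
cat > bot.py <<'E'
from h import *
import sys
f=sys.argv[1]
s=manip.read_state();yaw=s['eef_rot'][2]
bias=np.array([1.19*np.cos(yaw)+.67*np.sin(yaw),1.19*np.sin(yaw)-.67*np.cos(yaw)])
im,d,cal=snap('wrist',f+'.png');w=cloud(cal,d);im=im.astype(int);X,Y,Z=np.moveaxis(w,-1,0)
blue=(im[...,2]>im[...,0]+40)&(im[...,2]>im[...,1]+25)
for n,lo,hi,zz,r in [('circle',24,36,30,0),('cap',83,95,88,18),('capS',113,124,118,18),('stand',55,65,60,0)]:
    m=(blue&(Z>lo)&(Z<hi)).astype(np.uint8)
    cs,_=cv2.findContours(m,cv2.RETR_EXTERNAL,cv2.CHAIN_APPROX_NONE)
    for c in cs:
        if len(c)>25 and n!='stand':
            q=fitc([atz(cal,p[0],zz) for p in c]);q[:2]-=bias;print(n,q.round(1),len(c))
m=((Z>26)&(Z<34)&(X>500)).astype(np.uint8)
cs,_=cv2.findContours(m,cv2.RETR_EXTERNAL,cv2.CHAIN_APPROX_NONE)
if cs:print('shelf',cv2.minAreaRect(np.array([atz(cal,p[0],30)[:2]-bias for p in max(cs,key=len)],np.float32)))
print(np.round(s['eef_pos'],1),round(yaw,3))
if len(sys.argv)>2:
    im,d,cal=snap('top');w=cloud(cal,d)
    for r in manip.cut_out('bottle0','top')[:5]:
        k=w[r['mask']];k=k[k[:,2]>84]
        print('top',round(r['score'],2),np.round(r['position']).tolist(),len(k),np.round(np.nanmean(k,0)) if len(k) else '')
E
python3 bot.py w8 t
```

```text
clock: 39.78
eef_pos: [405.9, -303.9, 364.7]
eef_rot: [-3.14, 0.003, -0.133]
wrist_force: [0.2, -0.7, 0.7]
finger_gap: 56.5
finger_force: 0.0
clock: 40.78
eef_pos: [450.9, -52.3, 530.3]
eef_rot: [3.141, -0.0, 0.722]
wrist_force: [0.1, -1.2, 0.5]
finger_gap: 94.0
finger_force: 0.0
clock: 41.52
eef_pos: [478.0, 96.1, 530.1]
eef_rot: [-3.142, 0.0, 1.566]
wrist_force: [0.1, 0.3, 0.5]
finger_gap: 94.3
finger_force: 0.0
circle [624.5  56.7  27.9] 106
circle [619.8 128.7  28. ] 113
circle [615.1 200.7  28. ] 117
circle [610.4 272.4  28.1] 125
cap [423.2  23.   17.2] 73
shelf ((616.356689453125, 164.7347869873047), (120.31929779052734, 308.5257263183594), 3.60640811920166)
[478.   96.1 530.1] 1.566
```

View pics/w8.png

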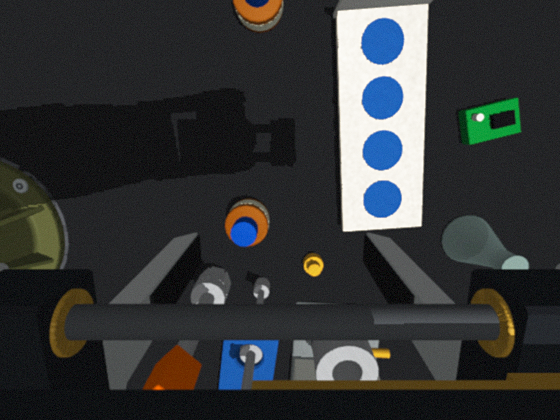

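The view shows four circles at (382,40), (382,97), (382,150) and (382,199), 72 mm apart. Circle 0, by the plate, is at (610.4,272.4) and circle 1 at (615.1,200.7). The near bottle's cap is at (423.2,23.0). Grasping that bottle.

```bash

python3 -m creep '{"slide":[[-2.74,-3.65,0],[-2.74,-3.66,0],[0,0,-5.5],[0,0,-5.5],[0,0,-5.5],[0,0,-5],[0,0,-3.5],[0,0,-2.3]],"turn":[0.07,0,0,0,0,0,0,0],"claw":[1,1,1,1,1,1,1,1]}' 25
python3 -m creep '{"slide":[[0,0,0],[0,0,0],[0,0,0],[0,0,0],[0,0,0],[0,0,0],[0,0,0]],"turn":[0,0,0,0,0,0,0],"claw":[0,0,0,0,0,0,0]}'
```

```text
clock: 42.68
eef_pos: [422.9, 22.8, 255.7]
eef_rot: [-3.14, -0.0, 1.634]
wrist_force: [0.4, 0.5, 0.5]
finger_gap: 94.0
finger_force: 0.0
clock: 43.55
eef_pos: [423.3, 22.9, 257.3]
eef_rot: [3.141, 0.0, 1.637]
wrist_force: [0.3, 0.1, 0.5]
finger_gap: 35.8
finger_force: 25.0
```

```bash

python3 -m creep '{"slide":[[0,0,2],[0,0,5],[0,0,5],[2.34,3.12,0],[3.12,4.16,0],[3.12,4.16,0],[3.12,4.16,0],[3.12,4.16,0]],"turn":[0,0,0,0,0,0,0,0],"claw":[0,0,0,0,0,0,0,0]}' 25
python3 -m creep '{"slide":[[2.5,3.34,0],[1.4,1.86,0],[0,0,-3],[0,0,-3],[0,0,-1],[0,0,0],[0,0,0]],"turn":[0,0,0,0,0,0,0],"claw":[0,0,0,0,0,0,0]}'
```

```text
clock: 44.55
eef_pos: [572.2, 222.0, 376.7]
eef_rot: [-3.141, 0.0, 1.637]
wrist_force: [1.6, 0.2, -0.7]
finger_gap: 35.6
finger_force: 25.0
clock: 45.42
eef_pos: [610.6, 272.6, 308.6]
eef_rot: [3.14, -0.001, 1.637]
wrist_force: [-0.2, -0.1, -1.5]
finger_gap: 35.5
finger_force: 25.0
```

```bash

python3 -m creep '{"slide":[[0,0,-1],[0,0,-0.6],[0,0,-0.4],[0,0,0]],"turn":[0,0,0,0],"claw":[0,0,0,0]}' 25
python3 -m creep '{"slide":[[0,0,-0.1],[0,0,0],[0,0,0],[0,0,0],[0,0,0],[0,0,1],[0,0,3],[0,0,5]],"turn":[0,0,0,0,0,0,0,0],"claw":[0,0.8,0.8,0.8,0.8,0.8,0.8,0.8]}'
python3 -m creep '{"slide":[[0,0,5],[0,0,5],[0,0,5],[-4.5,0,0],[-4.5,0,0],[-4,0,0],[0,0,0],[0,0,0]],"turn":[0,0,0,0,0,0,0,0],"claw":[1,1,1,1,1,1,1,1]}'
python3 bot.py w9
```

```text
clock: 45.92
eef_pos: [610.4, 272.5, 287.2]
eef_rot: [3.141, -0.0, 1.637]
wrist_force: [0.2, -0.3, -0.1]
finger_gap: 35.6
finger_force: 25.0
clock: 46.92
eef_pos: [610.3, 272.5, 376.4]
eef_rot: [-3.139, 0.001, 1.637]
wrist_force: [-0.9, -0.2, 0.1]
finger_gap: 74.6
finger_force: 0.0
clock: 47.92
eef_pos: [480.7, 272.4, 526.8]
eef_rot: [3.141, -0.0, 1.637]
wrist_force: [-0.0, -1.0, -1.1]
finger_gap: 94.3
finger_force: 0.0
circle [624.4  61.1  22.5] 52
circle [619.6 128.6  26.2] 78
circle [615.  200.7  26.4] 107
cap [446.2 322.7  16.5] 77
capS [606.  272.1  17. ] 80
shelf ((614.2628173828125, 195.900146484375), (119.8826904296875, 246.4500732421875), 3.7046148777008057)
[480.7 272.4 526.8] 1.637
```

View pics/w9.png

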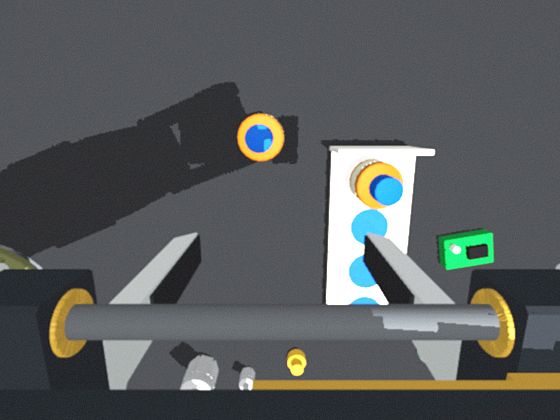

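The first bottle stands on circle 0 at (380,188), by the plate. The second bottle is at (260,138), with its cap at (446.2,322.7). Fetching it to circle 1.

```bash

python3 -m creep '{"slide":[[-1.7,2.5,0],[-1.75,2.53,0],[0,0,-5.5],[0,0,-5.5],[0,0,-5.5],[0,0,-5],[0,0,-3.5],[0,0,-2]],"turn":[0,0,0,0,0,0,0,0],"claw":[1,1,1,1,1,1,1,1]}' 25
python3 -m creep '{"slide":[[0,0,0],[0,0,0],[0,0,0],[0,0,0],[0,0,0],[0,0,0],[0,0,0]],"turn":[0,0,0,0,0,0,0],"claw":[0,0,0,0,0,0,0]}'
```

```text
clock: 48.98
eef_pos: [446.5, 322.6, 253.6]
eef_rot: [-3.139, 0.001, 1.636]
wrist_force: [-0.3, -0.1, -0.0]
finger_gap: 94.1
finger_force: 0.0
clock: 49.85
eef_pos: [446.0, 322.9, 256.3]
eef_rot: [3.141, -0.0, 1.637]
wrist_force: [1.2, 0.2, 1.6]
finger_gap: 35.6
finger_force: 25.0
```

```bash

python3 -m creep '{"slide":[[0,0,2],[0,0,5.5],[0,0,5.5],[0,-4,0],[0,-4.5,0],[2,-3.7,0],[4,0,0],[4.5,0,0]],"turn":[0,0,0,0,0,0,0,0],"claw":[0,0,0,0,0,0,0,0]}' 25
python3 -m creep '{"slide":[[4.4,0,0],[2,0,0],[0,0,-3],[0,0,-3],[0,0,-2],[0,0,0],[0,0,0]],"turn":[0,0,0,0,0,0,0],"claw":[0,0,0,0,0,0,0]}'
```

```text
clock: 50.85
eef_pos: [551.9, 200.3, 386.3]
eef_rot: [3.142, -0.0, 1.636]
wrist_force: [0.9, 1.0, -1.3]
finger_gap: 35.6
finger_force: 25.0
clock: 51.72
eef_pos: [615.1, 200.9, 307.4]
eef_rot: [3.14, -0.0, 1.637]
wrist_force: [-0.2, 0.0, -2.1]
finger_gap: 35.5
finger_force: 25.0
```

```bash

python3 -m creep '{"slide":[[0,0,-1],[0,0,-0.7],[0,0,-0.4],[0,0,0]],"turn":[0,0,0,0],"claw":[0,0,0,0]}' 25
python3 -m creep '{"slide":[[0,0,0],[0,0,0],[0,0,0],[0,0,0],[0,0,1],[0,0,3],[0,0,5],[0,0,5]],"turn":[0,0,0,0,0,0,0,0],"claw":[0.8,0.8,0.8,0.8,0.8,0.8,0.8,0.8]}'
python3 -m creep '{"slide":[[0,0,5],[0,0,5],[-5,-1,0],[-5,-1,0],[-5,-1,0],[-2,0,0],[0,0,0],[0,0,0]],"turn":[0,0,0,0,0,0,0,0],"claw":[1,1,1,1,1,1,1,1]}'
python3 bot.py w10
python3 - <<'E'
from h import *
for c in ['side','top']:
    im,d,cal=snap(c,c+'9.png');w=cloud(cal,d)
    for q in ['bottle0','wrench','stylus','fitting','flask','module']:
        for r in manip.cut_out(q,c)[:4]:
            if r['score']>.4:print(c,q,round(r['score'],2),np.round(r['position']).tolist(),np.round(np.nanmedian(w[r['mask']],0)).tolist(), np.round(np.nanpercentile(w[r['mask']][:,2],95)))
E
```

```text
clock: 52.22
eef_pos: [614.9, 200.9, 286.0]
eef_rot: [3.141, -0.0, 1.637]
wrist_force: [-4.1, -1.4, 6.0]
finger_gap: 35.4
finger_force: 25.0
clock: 53.22
eef_pos: [614.6, 200.7, 427.5]
eef_rot: [3.141, -0.0, 1.637]
wrist_force: [0.1, -0.2, 0.5]
finger_gap: 75.0
finger_force: 0.0
clock: 54.22
eef_pos: [445.5, 170.8, 525.4]
eef_rot: [3.141, -0.0, 1.637]
wrist_force: [-0.5, -0.8, 0.6]
finger_gap: 94.1
finger_force: 0.0
circle [ 406.  -151.2   14.2] 57
circle [625.2  58.   25.6] 53
circle [619.7 128.6  26.9] 102
capS [610.1 200.8  17.1] 85
capS [605.8 270.8  17.1] 90
shelf ((616.1079711914062, 164.6226348876953), (120.86260986328125, 307.7342834472656), 3.5448920726776123)
[445.5 170.8 525.4] 1.637
side bottle0 0.78 [257.0, 172.0] [608.0, 186.0, 81.0] 120.0
side bottle0 0.62 [242.0, 156.0] [599.0, 260.0, 83.0] 120.0
side wrench 0.8 [263.0, 290.0] [424.0, -198.0, 158.0] 194.0
side wrench 0.78 [210.0, 263.0] [362.0, -97.0, 154.0] 262.0
side wrench 0.73 [251.0, 279.0] [442.0, -98.0, 53.0] 127.0
side stylus 0.83 [289.0, 355.0] [405.0, -310.0, 122.0] 157.0
side fitting 0.48 [279.0, 263.0] [524.0, -61.0, 20.0] 36.0
side flask 0.97 [354.0, 211.0] [763.0, -27.0, 50.0] 121.0
side flask 0.53 [267.0, 291.0] [424.0, -198.0, 160.0] 194.0
side module 0.83 [317.0, 175.0] [776.0, 163.0, 23.0] 32.0
top bottle0 0.9 [204.0, 212.0] [606.0, 193.0, 83.0] 120.0
top wrench 0.77 [309.0, 302.0] [364.0, -83.0, 259.0] 263.0
top wrench 0.48 [349.0, 280.0] [423.0, -186.0, 178.0] 195.0
top stylus 0.46 [393.0, 284.0] [406.0, -297.0, 139.0] 158.0
top fitting 0.62 [295.0, 243.0] [525.0, -53.0, 21.0] 37.0
top fitting 0.41 [352.0, 282.0] [423.0, -186.0, 174.0] 195.0
top flask 0.7 [207.0, 212.0] [606.0, 193.0, 83.0] 120.0
top flask 0.6 [281.0, 163.0] [760.0, -15.0, 52.0] 122.0
top module 0.61 [219.0, 162.0] [777.0, 168.0, 22.0] 32.0
```

View pics/side9.png

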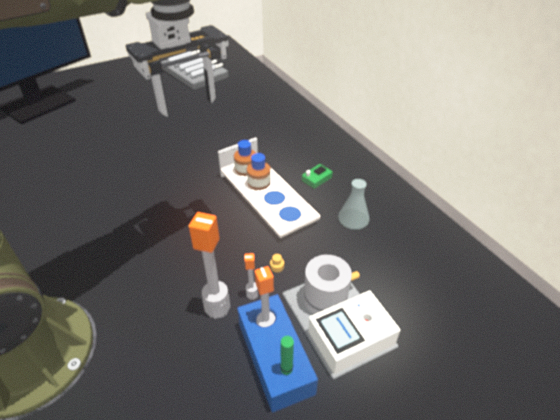

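View pics/w10.png

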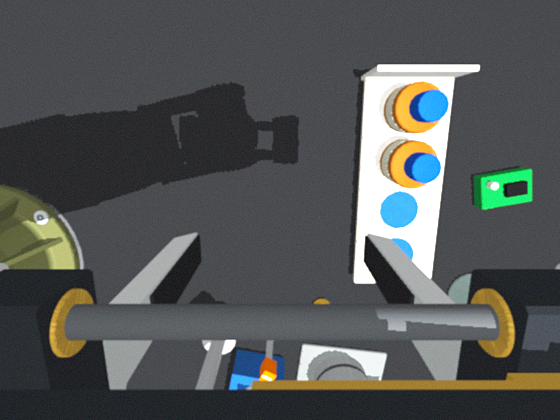

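The final views show both bottles upright on circles 0 and 1, about 4 mm from centre at most. The middle wrench (top at 194) and the stylus (top at 157) are back in the stand. The flask, fitting and module haven't moved, and the arm is clear.

```bash
python3 -c "
from cell import manip
print(manip.sign_off())"
```

```text
the job is handed in; nothing more can be done
None
```

I handed the job in at about 54 s: nut tightened to its stop, pump zeroed after that, wrench and stylus back in the stand, and both bottles on circles 0 and 1, with no verdict returned at hand-in.

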